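# Fold the rack down, shut and latch the bit case

### The arm

A 6-joint arm with a two-finger parallel gripper is mounted at the origin on a cart in front of the work surface, level with it; the furniture and walls round the work are solid. World frame = base frame: x ahead of the robot, y to its left, z up, the work surface at z = 0. Lengths are in m, angles in rad, forces in N, time in s.
With the tool pointing down it reaches from about 0.25 to 0.775 m from the base axis. Payload 4 kg.
Tool frame: the origin (TCP) lies between the finger pads; the fingertips stand 14 mm ahead of it and the grasp point (between the pads) lies 5 mm behind it (tip_reach is the distance from the TCP to the fingertips, in m); z points along the fingers, y is the line along which they close (so a half turn about z gives the same grasp; the last joint's range is limited). The gripper opens to 94 mm and grips with 3 to 60 N. Pads are 16 mm wide; open, the fingers measure 119 mm over their backs; the gripper's body (75 mm by 177 mm) begins 78 mm behind the grasp point.
Start: joints at [1.234, 0.087, 1.371, -0, 1.684, -0.103], TCP at [0.127, 0.535, 0.22] pointing down, gripper open.
Joint ranges: [-3.1, 3.1], [-0.76, 2.03], [0.27, 2.55], [-1.08, 4.22], [0.17, 2.65], [-2.57, 2.57]. Speed limits (rad/s): [2.79, 2.79, 3.14, 3.14, 3.14, 3.14].

### API

Orientations are given as [roll, pitch, yaw] about the fixed x, y, z axes, in that order (R = Rz(yaw) Ry(pitch) Rx(roll)).
In Python, from bench import * gives the robot as it stands. The module is installed in compiled form; this text tells all that it offers.
- The arm moves only by the tool servo_tool, never from a script. Its argument "targets" is a list of rows, each a list of 4 numbers: the shift along the tool's x, y, z in cm, then the turn about the tool's z in degrees. A call has 1 to 8 rows; each row is the pose to reach, as a shift and turn from the pose commanded when the call began, along the tool's axes at that moment; what a row does not reach only later rows make up. A row lasts 1/8 s, in which the tool goes at most 62.5 mm and 10.7 degrees, less where a joint would pass 70% of its speed; a pose out of reach is approached as far as the arm can. A call with a gripper value outside its range is refused whole. "claw" is the closure in counts, from 0 (fully open) to 255 (shut), set as the call begins (left out, the last holds). The fingers move at their own pace and stop on an object; the grip force is fixed at half the most. Time passes only in rows, so rows that repeat a pose let the fingers close. It gives the time, the measured TCP pose, the force, the opening and the grip force at its end, in the units of the state.
- get_obs(): the state, without advancing time (a new reading comes with each control period).
- snapshot(name): name is "side" or "top" or "wrist"; returns the picture (384x512x3 uint8, blue, green, red); there is no depth.
- camera_model(name): a dict with "camera_matrix" (3x3 intrinsics, pixels), "k1" (the pictures are not rectified: a ray, as slopes to the right and down, at radius r is drawn at 1 + k1 r^2 times it, then the intrinsics apply), "camera_from_world" (4x4, takes a point from world to camera coordinates). Camera axes: x right, y up, looking along -z (the intrinsics and any distortion apply to the point x, -y, -z); pixel columns grow to the right and rows downward; lengths in m; the calibration is good to about 2 mm. A picture is of the moment at which its call begins: read the wrist's pose just before it. camera_model takes no time and is no camera call; for the wrist camera it gives the pose at the moment of the call.
- close_job(): hands the job in; it is judged then, once.
The state is a dict: "time": time; "joint_positions": joint angles; "qvel": joint speeds; "joint_torque": joint torques, N m; "tool_pos": TCP position; "ee_rot": TCP orientation; "wrist_force": force on the tool from outside, world axes, zero at the start; "wrist_torque": the same for the moment, N m; "width": finger opening in m; "finger_force": force on a finger pad.
Only numpy, scipy, OpenCV 4.12 (cv2) and the standard library are available. Lean on these libraries where they do the work, as an engineer would, in place of code of your own. Each camera call takes 0.05 s, during which the arm holds its last target. There are 200 camera calls.

### The job

Close up the small black bit case, with gentle fingertip pushes only: first press the raised bit rack down until it lies flat in the case, then push the lid over until it is fully shut, and last press the open front latch down flush against the case. Do not lift the case or shove it along the bench, keep the rack from being caught under the lid, and leave the screwdriver, the cup and the plaster block alone.

Things in the scene. Friction and masses are not known exactly. Their poses are not given: they have to be found in the camera images.
- case: small black hinged case, loose on the bench: 115 mm deep (x), 165 mm wide (y), 50 mm high when shut, about 0.95 kg. Origin: centre of its underside; x points from the latch side (front, towards the robot within 0.35 rad) to the lid's hinge (back), z up. Tray 25 mm high, inner walls at x = +-46, y = +-68 mm, floor 8 mm up. The steel holder and sockets behind the rack are part of it.
- case_rack (a joint): angle of the flip-up bit rack (rad): 0 = flat in the tray, grows as its back end rises (the bits then face the robot); starts at 0.55 to 0.9. A grey plate 112 mm wide with eight steel bits, reaching 62 mm back from its hinge (its tab 64 mm); flat, its upper side is 17 mm above the bench. It stays where it is left; 2 to 3 N down at 34 mm from the hinge folds it.
- rack_hinge (a point): middle of the rack's hinge line, at the front of the tray, fixed in the case at x = -38 mm, y = 0, 13.7 mm above the case's underside; the hinge line runs along the case's y axis.
- rack_tab (a point): end of the tab at the middle of the rack's free (back) end; moves with the rack, 64 mm from the hinge line.
- case_lid (a joint): angle of the case's lid (rad): 0 = fully shut; starts wide open at 1.62 to 1.72, leaning back just past upright. The stiff hinge holds it at large angles; below about 0.8 rad it sinks shut slowly by its own weight. It catches on the rack if the rack is up.
- lid_hinge (a point): middle of the lid's hinge line, fixed in the case at its back edge: x = 57 mm, y = 0, 25 mm above the underside; runs along the case's y axis.
- lid_edge (a point): point on the lid's outer face (its top when shut), mid-width, 102 mm from the hinge line along the lid and 13 mm short of its front edge; moves with the lid. The lid is 25 mm thick and 115 mm long from its hinge; shut, its top is 50 mm above the bench.
- case_latch (a joint): angle of the latch flap (rad): 0 = hanging flush against the case's front, grows as its free end swings outward and up; starts at 0.9 to 1.35. It pivots on the lid's front edge along y, at case x = -59 mm, 35 mm above the bench when the lid is shut. It stays where it is left; about 2 N moves it, nothing springs.
- latch_end (a point): middle of the free end of the latch flap, a black plate 26 mm wide, 22 mm long and 4 mm thick; moves with the latch and the lid.
- driver: screwdriver lying on the bench beside the case, 190 mm long: a bystander. Origin on its underside at its middle, x along it.
- cup_mid (a point): centre of a small pink-stained plastic cup, 79 mm across and 63 mm high, on the other side of the case: a bystander.
- blank_mid (a point): centre of a cast plaster block, 48 x 48 x 20 mm, on the bench near the screwdriver: a bystander.

How it is judged:
By the outcome, as a careful person would: the job done as asked, in the order asked, and still so for the second after the job is handed in, with the robot touching nothing.
It also fails if it takes over 56 s, if anything falls off the work surface, if the arm or the gripper's body presses on something with over 40 N, if the wrist force passes 120 N, or if a joint passes its speed limit or range.

## Working session

There is one attempt and no reset: what is moved stays moved. The work goes in short steps, Python scripts to look and compute and a tool call to move; the robot and the scene stay as the last step left them, time stands still between calls to the robot, and variables do not carry over. Pictures are saved under pics/ and viewed, at most 10 in all, crops included, and the job is handed in when it is done.

Besides the shell and the picture viewer there is one more tool, called after "Call:" as name(argument=value, ...) on one line, values as JSON. servo_tool: Moves the arm, as the interface text tells. Its arguments: {"type":"object","properties":{"targets":{"type":"array"},"claw":{"type":"number"}},"required":["targets"]}

```bash
mkdir -p pics; cat > h.py <<'E'
from bench import *
import numpy as np, cv2
def ray(cm,u,v):
    K=np.array(cm["camera_matrix"]);k=cm["k1"]
    d=np.array([(u-K[0,2])/K[0,0],(v-K[1,2])/K[1,1]]);s=d.copy()
    for _ in range(30): s=d/(1+k*(s@s))
    T=np.array(cm["camera_from_world"]);R=T[:3,:3]
    return -R.T@T[:3,3], R.T@np.array([s[0],-s[1],-1])
def atz(cm,u,v,z):
    o,d=ray(cm,u,v); return o+d*(z-o[2])/d[2]
def proj(cm,P):
    K=np.array(cm["camera_matrix"]);T=np.array(cm["camera_from_world"])
    c=T[:3,:3]@np.array(P,float)+T[:3,3]; s=np.array([c[0],-c[1]])/-c[2]
    s=s*(1+cm["k1"]*(s@s)); return np.array([K[0,0]*s[0]+K[0,2],K[1,1]*s[1]+K[1,2]])
E
python3 - <<'E'
from h import *
o=get_obs();print(o)
for n in("top","side"):
    cm=camera_model(n);print(n,np.round(cm["camera_from_world"],3).tolist(),cm["camera_matrix"],cm["k1"])
    cv2.imwrite(f"pics/{n}0.png",cv2.resize(snapshot(n),None,fx=1.5625,fy=1.5625,interpolation=cv2.INTER_CUBIC))
E
```

```text
{'time': 0.0, 'joint_positions': array([ 1.23390988e+00,  8.79740240e-02,  1.37226033e+00, -7.60809208e-06,
        1.68356566e+00, -1.03094197e-01]), 'qvel': array([ 0.00079785, -0.00124492,  0.00216151,  0.0005748 , -0.00090629,
        0.00041336]), 'joint_torque': array([ 3.46288125e-04, -3.40178525e+01, -3.02430403e+01,  7.17255310e-02,
        3.29174171e-02, -1.71795073e-04]), 'tool_pos': array([0.12725133, 0.53455058, 0.21829065]), 'ee_rot': array([-3.13939624e+00, -2.19641064e-04,  2.90779931e+00]), 'wrist_force': array([-0.20882179, -0.22704865,  0.35158671]), 'wrist_torque': array([ 0.00981924,  0.01118595, -0.04289626]), 'finger_force': 0.0, 'width': 0.09386073171940039}
top [[-0.01, -1.0, -0.023, 0.104], [0.99, -0.013, 0.138, -0.555], [-0.138, -0.022, 0.99, -1.018], [0.0, 0.0, 0.0, 1.0]] [[430.77634335   0.         250.33218459]
 [  0.         430.77634335 192.50489387]
 [  0.           0.           1.        ]] 0.056984497082267355
side [[0.959, -0.283, -0.016, -0.529], [0.192, 0.604, 0.774, -0.207], [-0.209, -0.745, 0.633, -0.96], [0.0, 0.0, 0.0, 1.0]] [[440.78266719   0.         253.52920928]
 [  0.         440.78266719 191.98584359]
 [  0.           0.           1.        ]] -0.05377418223822259
```

View pics/top0.png

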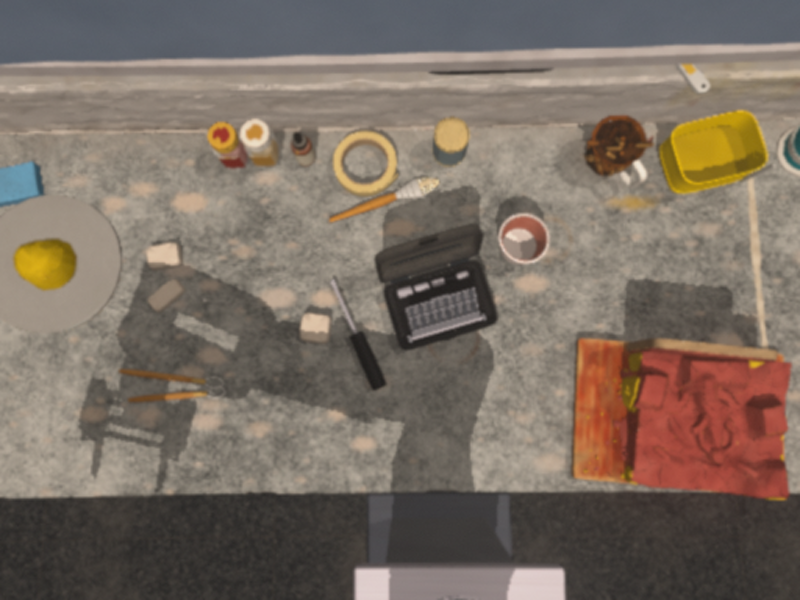

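View pics/side0.png

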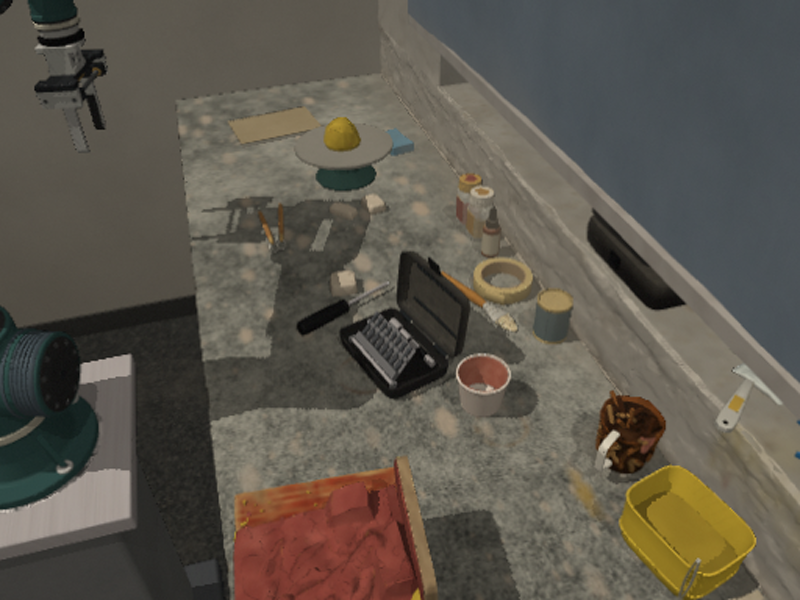

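Top view: the case is at about (440,290), with the lid behind it, the cup at (523,240), the screwdriver at (358,335) and the block at (315,325). Next, a closer crop.

```bash
python3 - <<'E'
from h import *
a=snapshot("top")[135:235,235:335];b=snapshot("side")[155:255,210:310]
im=np.hstack([cv2.resize(x,(400,400),interpolation=cv2.INTER_CUBIC) for x in(a,b)])
im=cv2.convertScaleAbs(im,alpha=1.6,beta=20)
cv2.imwrite("pics/crop1.png",im)
E
```

```text
(no output)
```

View pics/crop1.png

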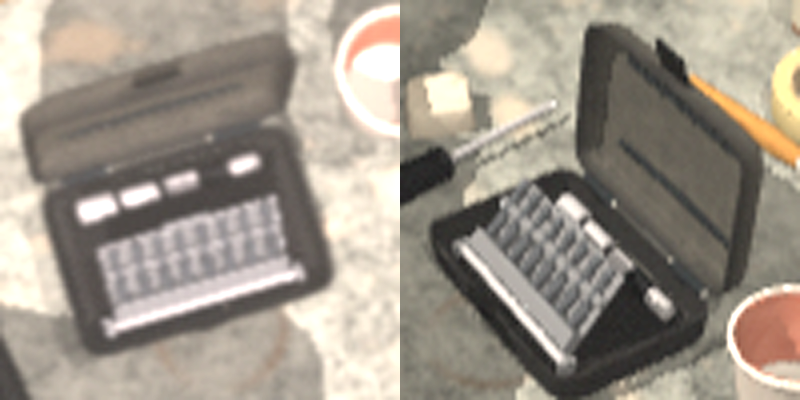

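```bash
cat > fit.py <<'E'
from h import *
from scipy.optimize import least_squares
T=lambda u,v:("top",235+u/4,135+v/4)
S=lambda u,v:("side",210+u/4,155+v/4)
cms={n:camera_model(n) for n in("top","side")}
def lid(l,s,y,t):  # s along lid, t below outer face (0 outer .. 25 inner)
    # shut: point at x=57-s, z=25+(25-t); rotate about (57,25)
    dx,dz=-s,25-t
    return [57+dx*np.cos(l)+dz*np.sin(l), y, 25-dx*np.sin(l)+dz*np.cos(l)]
def rack(r,s,y,h=2): return [-38+s*np.cos(r)-h*np.sin(r),y,13.7+s*np.sin(r)+h*np.cos(r)]
def world(p,c):
    x,y,w=p[:3];C,Sn=np.cos(w),np.sin(w)
    return np.array([x+(C*c[0]-Sn*c[1])/1e3,y+(Sn*c[0]+C*c[1])/1e3,c[2]/1e3])
obs=[(T(106,330),lambda p:rack(p[3],0,56)),(T(304,273),lambda p:rack(p[3],0,-56)),
(T(100,247),lambda p:rack(p[3],62,54,4)),(T(278,200),lambda p:rack(p[3],62,-54,4)),
(S(60,245),lambda p:rack(p[3],0,56)),(S(170,362),lambda p:rack(p[3],0,-56)),
(S(130,188),lambda p:rack(p[3],62,54,4)),(S(230,265),lambda p:rack(p[3],62,-54,4)),
(S(33,222),lambda p:[-57,78,25]),(S(155,382),lambda p:[-57,-78,25]),
(S(358,162),lambda p:lid(p[4],113,-80,12)),(S(193,30),lambda p:lid(p[4],113,80,12)),
(T(25,118),lambda p:lid(p[4],115,80,15)),(T(292,40),lambda p:lid(p[4],115,-80,15))]
def res(p): return np.concatenate([proj(cms[o[0]],world(p,f(p)))-o[1:] for o,f in obs])
E
python3 - <<'E'
from fit import *
r=least_squares(res,[.55,.05,.2,.7,1.67],loss="soft_l1")
p=r.x;print(p);print(np.round(res(p).reshape(-1,2),1).tolist());np.save("p.npy",p)
for n,c in dict(rack_hinge=[-38,0,13.7],tab=rack(p[3],64,0),lid_edge=lid(p[4],102,0,0),latchpiv=lid(p[4],116,0,15)).items(): print(n,world(p,c))
for n,u,v,z in(("cup",523,240,.06),("blk",315,320,.02),("drvA",335,282,.01),("drvB",378,385,.02)): print(n,atz(cms["top"],u/1.5625,v/1.5625,z))
E
```

```text
[0.55193854 0.01788308 0.28307596 0.68922566 1.64982905]
[[4.3, -1.1], [-2.2, 0.1], [1.1, -0.5], [-0.6, -1.7], [1.3, 1.0], [-2.2, -1.1], [-0.4, -3.5], [-1.1, 2.2], [-2.7, 1.6], [0.0, -0.1], [0.2, -3.9], [2.0, -5.0], [-0.1, 1.3], [1.3, 0.2]]
rack_hinge [0.51545091 0.00726928 0.0137    ]
tab [0.56165519 0.02070953 0.05594362]
lid_edge [0.63833253 0.04301402 0.12470785]
latchpiv [0.62503579 0.03914616 0.13984841]
cup [ 0.64524447 -0.10759714  0.06      ]
blk [0.52902199 0.22045821 0.02      ]
drvA [0.59182412 0.18964331 0.01      ]
drvB [0.42498379 0.12047857 0.02      ]
```

```bash
cat >> h.py <<'E'
from scipy.spatial.transform import Rotation as Ro
def pose():
    o=get_obs();return np.array(o["tool_pos"]),Ro.from_euler("xyz",o["ee_rot"]).as_matrix(),o
def shift(tip,yaw=None):  # tip: world point for fingertips (tool pointing down)
    x,R,o=pose();d=R.T@(np.array(tip)+[0,0,.014]-x)*100
    t=0 if yaw is None else -np.degrees((yaw-o["ee_rot"][2]+np.pi/2)%np.pi-np.pi/2)
    return np.round(np.r_[d,t],2)
E
python3 - <<'E'
from fit import *
p=np.load("p.npy");print(shift(world(p,[0,0,150]),p[2]))
E
```

```text
[-53.28 -40.44   5.52 -29.61]
```

Call:
servo_tool(targets=[[-3,-2.3,0,-4],[-8,-6.1,0,-8],[-13,-9.9,0,-12],[-18,-13.7,0,-16],[-23,-17.5,0,-20],[-28,-21.3,0,-24],[-33,-25,0,-27],[-38,-28.8,0,-29.6]], claw=255)

```text
time: 1.2
tool_pos: [0.4304, 0.1663, 0.2195]
ee_rot: [3.141, 0.001, -2.857]
wrist_force: [0.4, 0.9, -0.9]
width: 0.0174
finger_force: 0.0
```

```bash
python3 - <<'E'
from fit import *
p=np.load("p.npy");print(shift(world(p,[0,0,200]),p[2]))
E
```

```text
[ -7.51 -17.65   0.55   0.07]
```

Call:
servo_tool(targets=[[-1,-4,0,0],[-2.5,-9,0,0],[-4,-14,0,0],[-4.5,-17.6,0,0],[-4.5,-17.6,0,0],[-4.5,-17.6,0,0]])

```text
time: 1.95
tool_pos: [0.5214, 0.0121, 0.2192]
ee_rot: [3.141, -0.001, -2.859]
wrist_force: [0.5, -0.3, 0.3]
width: 0.0003
finger_force: 0.0
```

```bash
python3 - <<'E'
from fit import *
p=np.load("p.npy");cm=camera_model("wrist");im=snapshot("wrist");cv2.imwrite("pics/w1raw.png",im)
import pickle;pickle.dump(cm,open("w1.pkl","wb"))
im=cv2.convertScaleAbs(cv2.resize(im,(800,600),interpolation=cv2.INTER_CUBIC),alpha=1.5,beta=15)
for c in([-57,82,25],[-57,-82,25],[57,82,25],[57,-82,25],[-38,56,14],[-38,-56,14],rack(p[3],62,56),rack(p[3],62,-56),lid(p[4],115,82,25),lid(p[4],115,-82,25)):
    u=proj(cm,world(p,c))*1.5625;cv2.circle(im,tuple(int(a) for a in u),3,(0,0,255),-1)
cv2.imwrite("pics/w1.png",im);T=cm["camera_from_world"];print(-T[:3,:3].T@T[:3,3],-T[2,:3])
E
```

```text
[ 0.44089992 -0.01280555  0.38341547] [ 0.27796737  0.08160082 -0.9571183 ]
```

View pics/w1.png

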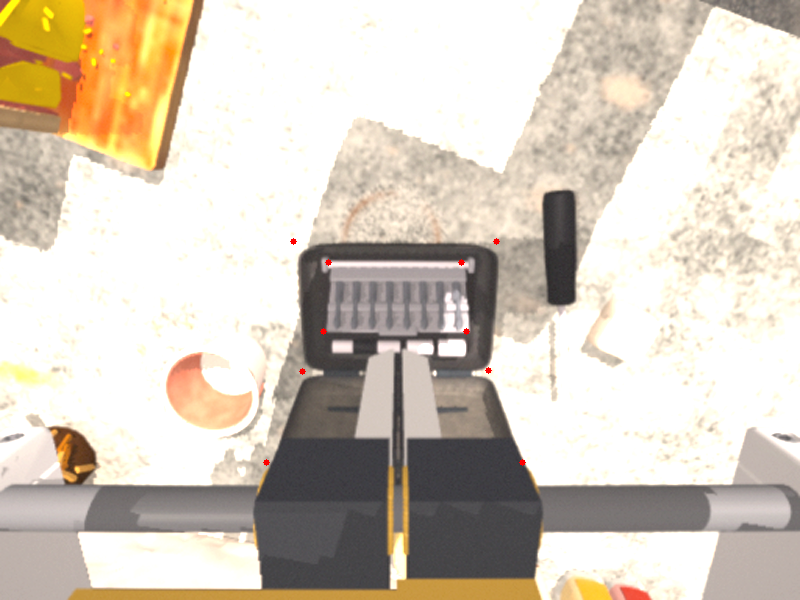

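Wrist view: tray front edge at y=243 (x 300–497), rack bar from (323,263) to (474,263), rack end at y≈333 and the tray's back edge at y≈368. The model sits about 3 mm to one side, so I'll refit with these points.

```bash
cat >> fit.py <<'E'
import pickle
cms["w"]=pickle.load(open("w1.pkl","rb"))
W=lambda u,v:("w",u/1.5625,v/1.5625)
b=lambda y:(lambda p:rack(p[3],0,y,3))
obs=[(T(106,330),b(62)),(T(304,273),b(-62)),(S(60,245),b(62)),(S(170,362),b(-62)),(W(323,263),b(-62)),(W(474,263),b(62)),
(T(100,247),lambda p:rack(p[3],62,54,4)),(T(278,200),lambda p:rack(p[3],62,-54,4)),
(S(130,188),lambda p:rack(p[3],62,54,4)),(S(230,265),lambda p:rack(p[3],62,-54,4)),
(W(327,333),lambda p:rack(p[3],62,-56,2)),(W(470,333),lambda p:rack(p[3],62,56,2)),
(W(310,248),lambda p:[-56,-77,25]),(W(488,248),lambda p:[-56,77,25]),
(T(25,118),lambda p:lid(p[4],115,80,15)),(T(292,40),lambda p:lid(p[4],115,-80,15)),
(S(358,162),lambda p:lid(p[4],113,-79,12)),(S(193,30),lambda p:lid(p[4],113,79,12))]
E
python3 - <<'E'
from fit import *
r=least_squares(res,[.55,.02,.28,.7,1.67],loss="soft_l1")
p=r.x;print(p);print(np.round(res(p).reshape(-1,2),1).tolist());np.save("p.npy",p)
print(shift(world(p,[0,0,100]),p[2]))
print(shift(world(p,[0,0,19]),p[2]))
E
```

```text
[0.55386382 0.02051222 0.28146196 0.73785281 1.63378218]
[[1.0, -1.0], [-0.9, -1.0], [0.3, -1.3], [-0.7, -0.6], [0.3, 0.2], [-1.5, 0.3], [0.3, -0.6], [-1.3, -1.7], [-0.7, -4.7], [-1.4, 1.0], [-0.8, -0.1], [-0.3, -0.0], [-5.0, -1.1], [3.2, -1.1], [-1.0, 1.1], [0.5, 0.2], [-0.4, -4.8], [2.1, -5.4]]
[-3.35 -0.15 10.54  0.13]
[-3.35 -0.15 18.64  0.13]
```

Call:
servo_tool(targets=[[-1.5,-0.1,3,0],[-3.3,-0.15,7,0],[-3.3,-0.15,11,0],[-3.3,-0.15,13,0],[-3.3,-0.15,14,0],[-3.3,-0.15,14,0]])

```text
time: 2.75
tool_pos: [0.5535, 0.0202, 0.0794]
ee_rot: [3.141, -0.0, -2.858]
wrist_force: [0.6, 0.1, 0.1]
width: 0.0002
finger_force: 0.0
```

Call:
servo_tool(targets=[[0,0,0.3,0],[0,0,0.7,0],[0,0,1.1,0],[0,0,1.5,0],[0,0,1.9,0],[0,0,2.3,0],[0,0,2.7,0],[0,0,3.0,0]])

```text
time: 3.75
tool_pos: [0.5533, 0.0194, 0.0487]
ee_rot: [3.141, -0.001, -2.859]
wrist_force: [0.3, 0.3, 0.8]
width: 0.0002
finger_force: 0.3
```

Call:
servo_tool(targets=[[0,0,0.3,0],[0,0,0.6,0],[0,0,0.9,0],[0,0,1.1,0],[0,0,1.2,0]])

```text
time: 4.38
tool_pos: [0.5538, 0.0194, 0.0373]
ee_rot: [3.141, -0.0, -2.859]
wrist_force: [-0.2, -0.1, 0.6]
width: 0.0004
finger_force: 0.2
```

Call:
servo_tool(targets=[[0,0,0.15,0],[0,0,0.3,0],[0,0,0.3,0]])

```text
time: 4.75
tool_pos: [0.5536, 0.0193, 0.0342]
ee_rot: [3.141, -0.0, -2.859]
wrist_force: [0.5, -0.1, 0.8]
width: 0.0007
finger_force: 0.0
```

Call:
servo_tool(targets=[[0,0,0.15,0],[0,0,0.25,0],[0,0,0.25,0]])

```text
time: 5.12
tool_pos: [0.5537, 0.0194, 0.0318]
ee_rot: [3.141, -0.0, -2.859]
wrist_force: [-1.0, -0.1, 0.9]
width: 0.0002
finger_force: 0.0
```

```bash
python3 - <<'E'
from h import *
a=snapshot("wrist")[140:260,170:330];b=snapshot("side")[155:255,210:310]
im=np.hstack([cv2.resize(a,(400,300),interpolation=cv2.INTER_CUBIC),cv2.resize(b,(300,300),interpolation=cv2.INTER_CUBIC)])
cv2.imwrite("pics/c2.png",cv2.convertScaleAbs(im,alpha=1.6,beta=20))
E
```

```text
(no output)
```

View pics/c2.png

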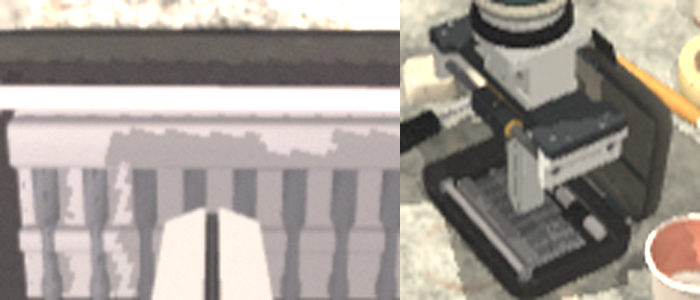

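The rack is folded nearly flat under the fingertip. I'll press until it bottoms out.

Call:
servo_tool(targets=[[0,0,0.1,0],[0,0,0.15,0],[0,0,0.15,0]])

```text
time: 5.6
tool_pos: [0.5539, 0.0193, 0.0314]
ee_rot: [-3.142, 0.0, -2.859]
wrist_force: [-1.8, 0.2, 5.2]
width: 0.0007
finger_force: 2.6
```

Call:
servo_tool(targets=[[0,0,0.1,0],[0,0,0.15,0],[0,0,0.15,0]])

```text
time: 5.98
tool_pos: [0.5539, 0.0193, 0.0313]
ee_rot: [-3.141, 0.0, -2.859]
wrist_force: [-5.4, 0.2, 11.5]
width: 0.0001
finger_force: 5.5
```

Call:
servo_tool(targets=[[0,0,-1,0],[0,0,-4,0],[0,0,-8,0],[0,0,-12,0],[0,0,-16,0],[0,0,-17.5,0],[0,0,-17.5,0]])

```text
time: 6.85
tool_pos: [0.5543, 0.0193, 0.2045]
ee_rot: [-3.141, 0.002, -2.859]
wrist_force: [-0.5, -0.4, -1.0]
width: 0.0007
finger_force: 0.0
```

```bash
python3 - <<'E'
from fit import *
p=np.load("p.npy")
for c in([120,0,175],[120,0,113]):print(shift(world(p,c),p[2]))
cm=camera_model("wrist");pickle.dump(cm,open("w2.pkl","wb"));im=snapshot("wrist")
im=cv2.convertScaleAbs(im[120:280,150:360],alpha=1.6,beta=20);im=cv2.resize(im,None,fx=3,fy=3,interpolation=cv2.INTER_CUBIC)
for c in([-57,82,25],[-57,-82,25],[57,82,25],[57,-82,25],[-38,62,14],[-38,-62,14],rack(0,62,56),rack(0,62,-56)):
    u=(proj(cm,world(p,c))-[150,120])*3;cv2.circle(im,tuple(int(a) for a in u),3,(0,0,255),-1)
cv2.imwrite("pics/w2.png",im)
E
```

```text
[-11.99   0.11   1.56   0.08]
[-11.98   0.12   7.76   0.08]
```

View pics/w2.png

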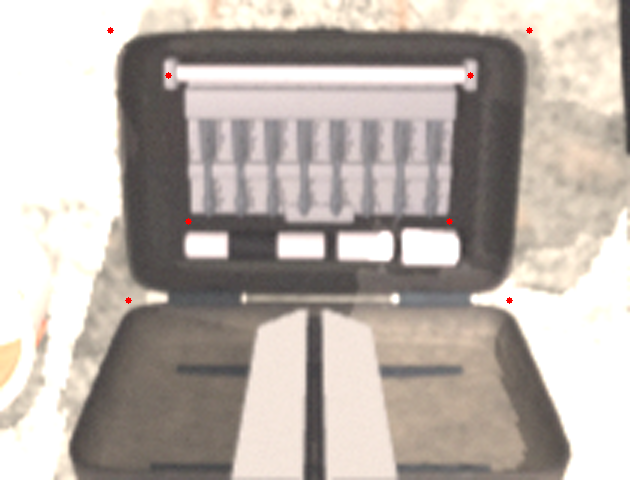

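The rack is flat, and the model matches to about 1 mm (bar ends at (170,75) and (471,75)). Now I'll go behind the lid.

Call:
servo_tool(targets=[[-3,0,0,0],[-7,0,0,0],[-11,0,0,0],[-12.2,0,0,0],[-12.2,0,3,0],[-12.2,0,6,0],[-12.2,0,7.5,0],[-12.2,0,7.5,0]])

```text
time: 7.9
tool_pos: [0.6695, 0.0532, 0.1269]
ee_rot: [3.14, -0.004, -2.859]
wrist_force: [0.5, 0.4, 0.0]
width: 0.0003
finger_force: 0.0
```

Call:
servo_tool(targets=[[0.8,0,0,0],[1.5,0,0,0],[1.9,0,0,0],[2.2,0,0,0],[2.5,0,-0.1,0],[2.8,0,-0.1,0],[3.1,0,-0.2,0]])

```text
time: 8.78
tool_pos: [0.6414, 0.0447, 0.1312]
ee_rot: [-3.142, 0.001, -2.859]
wrist_force: [1.1, 0.1, 0.4]
width: 0.0003
finger_force: 0.4
```

Call:
servo_tool(targets=[[0.4,0,0,0],[0.8,0,-0.1,0],[1.2,0,-0.2,0],[1.6,0,-0.3,0],[2.0,0,-0.3,0],[2.4,0,-0.3,0],[2.8,0,-0.3,0],[3.3,0,-0.3,0]])

```text
time: 9.78
tool_pos: [0.6092, 0.0355, 0.1339]
ee_rot: [3.141, -0.0, -2.859]
wrist_force: [0.6, 1.0, 0.4]
width: 0.0006
finger_force: 0.2
```

Call:
servo_tool(targets=[[0.5,0,0.1,0],[1.0,0,0.1,0],[1.5,0,0.2,0],[1.9,0,0.4,0],[2.3,0,0.5,0],[2.7,0,0.7,0],[3.2,0,0.9,0],[3.6,0,1.1,0]])

```text
time: 10.78
tool_pos: [0.5746, 0.0254, 0.1228]
ee_rot: [3.141, -0.0, -2.859]
wrist_force: [0.3, -0.5, 0.3]
width: 0.0004
finger_force: 0.1
```

```bash
python3 - <<'E'
from h import *
a=snapshot("side")[145:255,200:310]
cv2.imwrite("pics/c3.png",cv2.convertScaleAbs(cv2.resize(a,(500,500),interpolation=cv2.INTER_CUBIC),alpha=1.6,beta=20))
E
```

```text
(no output)
```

View pics/c3.png

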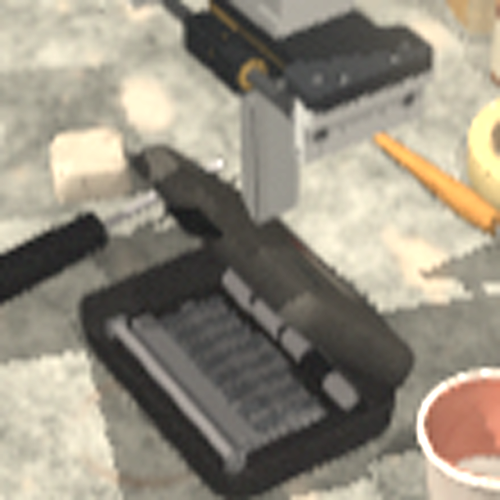

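The lid is half closed with the finger behind it (fingertip at about (270,215)); the rack is flat and clear. Continuing along the arc.

Call:
servo_tool(targets=[[0.4,0,0.2,0],[0.8,0,0.5,0],[1.2,0,0.8,0],[1.6,0,1.1,0],[1.9,0,1.4,0],[2.2,0,1.7,0],[2.5,0,2.0,0],[2.8,0,2.4,0]])

```text
time: 11.82
tool_pos: [0.548, 0.0176, 0.0989]
ee_rot: [-3.142, 0.0, -2.859]
wrist_force: [-1.4, -0.3, 0.4]
width: 0.001
finger_force: 0.0
```

Call:
servo_tool(targets=[[0.3,0,0.4,0],[0.6,0,0.8,0],[0.8,0,1.2,0],[1.0,0,1.6,0],[1.2,0,2.0,0],[1.4,0,2.4,0],[1.5,0,2.8,0],[1.6,0,3.0,0]])

```text
time: 12.82
tool_pos: [0.5325, 0.0132, 0.0686]
ee_rot: [3.141, -0.0, -2.859]
wrist_force: [-0.6, -0.7, 0.6]
width: 0.0002
finger_force: 0.0
```

Call:
servo_tool(targets=[[0,0,0.2,0],[0,0,0.4,0],[0,0,0.4,0]])

```text
time: 13.2
tool_pos: [0.5327, 0.0132, 0.0648]
ee_rot: [3.141, -0.0, -2.859]
wrist_force: [-0.9, 0.0, 0.2]
width: 0.0002
finger_force: 0.0
```

Call:
servo_tool(targets=[[0,0,0.1,0],[0,0,0.15,0],[0,0,0.15,0]])

```text
time: 13.58
tool_pos: [0.533, 0.0132, 0.0641]
ee_rot: [-3.141, 0.001, -2.859]
wrist_force: [-1.5, 0.4, 3.2]
width: 0.0005
finger_force: 1.8
```

Call:
servo_tool(targets=[[0,0,0.1,0],[0,0,0.15,0],[0,0,0.15,0]])

```text
time: 13.95
tool_pos: [0.533, 0.0132, 0.0639]
ee_rot: [-3.141, 0.001, -2.859]
wrist_force: [-4.1, 0.7, 9.8]
width: 0.0005
finger_force: 4.9
```

Call:
servo_tool(targets=[[0,0,-0.5,0],[0,0,-3,0],[2,0,-7,0],[5,0,-11,0],[7,0,-14,0],[7,0,-14,0],[7,0,-14,0]])

```text
time: 14.82
tool_pos: [0.4654, -0.0062, 0.2005]
ee_rot: [3.141, -0.001, -2.859]
wrist_force: [0.5, 0.5, -1.0]
width: 0.0006
finger_force: 0.0
```

```bash
python3 - <<'E'
from fit import *
p=np.load("p.npy")
cm=camera_model("wrist");pickle.dump(cm,open("w3.pkl","wb"));im=snapshot("wrist")
im=cv2.convertScaleAbs(im,alpha=1.6,beta=20)
o=(proj(cm,world(p,[-30,0,40]))-[80,65]).astype(int).clip(0);print(o)
im=cv2.resize(im[o[1]:o[1]+130,o[0]:o[0]+160],None,fx=4,fy=4,interpolation=cv2.INTER_CUBIC)
for c in([-58,82,50],[-58,-82,50],[57,82,50],[57,-82,50],[-59,13,35],[-59,-13,35],[-59-22*.89,13,25],[-59-22*.89,-13,25]):
    u=(proj(cm,world(p,c))-o)*4;cv2.circle(im,tuple(int(a) for a in u),2,(0,0,255),-1)
b=cv2.resize(snapshot("side")[165:255,210:310],None,fx=1.6,fy=1.6)
cv2.imwrite("pics/w4.png",im)
a=cv2.resize(snapshot("side")[165:255,205:305],None,fx=6,fy=6,interpolation=cv2.INTER_CUBIC)
cv2.imwrite("pics/s4.png",cv2.convertScaleAbs(a,alpha=1.8,beta=20))
E
```

```text
[176 165]
```

View pics/w4.png

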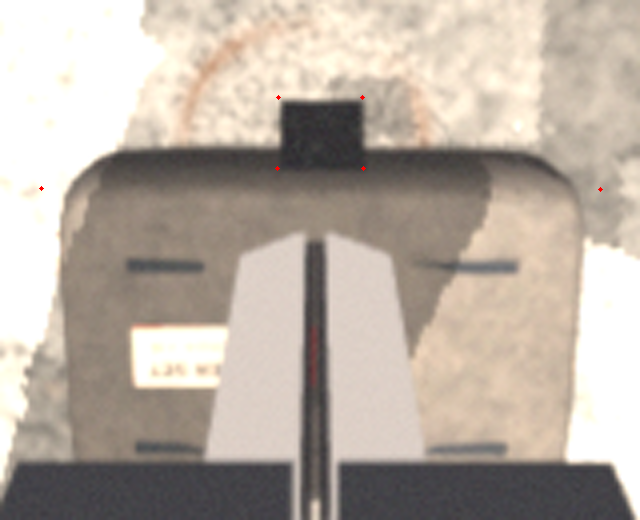

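Latch: protruding flap (281–363, end at y≈101), matching the model to within 1–2 mm. The lid is shut and the case hasn't moved.

```bash
python3 - <<'E'
from fit import *
p=np.load("p.npy")
for c in([-75,0,42],[-75,0,18]):print(shift(world(p,c),p[2]))
E
```

```text
[-1.81  0.06 14.37  0.1 ]
[-1.82  0.05 16.77  0.1 ]
```

Call:
servo_tool(targets=[[-0.5,0,3,0],[-1.8,0,7,0],[-1.8,0,11,0],[-1.8,0,13.5,0],[-1.8,0,14.3,0],[-1.8,0,14.3,0]])

```text
time: 15.72
tool_pos: [0.4826, -0.0012, 0.0583]
ee_rot: [3.141, -0.001, -2.859]
wrist_force: [0.4, 0.5, -0.2]
width: 0.0003
finger_force: 0.0
```

Call:
servo_tool(targets=[[0,0,0.3,0],[0,0,0.6,0],[0,0,0.9,0],[0,0,1.2,0],[0,0,1.5,0],[0,0,1.8,0],[0,0,2.1,0],[0,0,2.4,0]])

```text
time: 16.73
tool_pos: [0.483, -0.0022, 0.038]
ee_rot: [-3.139, 0.0, -2.858]
wrist_force: [-5.4, -1.7, 7.4]
width: 0.0005
finger_force: 3.4
```

Call:
servo_tool(targets=[[0,0,-0.6,0],[0.8,0,-0.6,0],[1.6,0,-0.4,0],[1.6,0,0.4,0],[1.6,0,0.8,0],[1.6,0,0.8,0],[1.6,0,0.8,0]])

```text
time: 17.6
tool_pos: [0.4676, -0.0057, 0.0269]
ee_rot: [3.141, 0.0, -2.859]
wrist_force: [0.2, -0.2, 0.4]
width: 0.0003
finger_force: 0.0
```

```bash
python3 - <<'E'
from fit import *
p=np.load("p.npy")
for c in([-71,0,12],[-67,0,12]):print(shift(world(p,c),p[2]))
a=cv2.resize(snapshot("wrist")[130:280,170:370],None,fx=3,fy=3,interpolation=cv2.INTER_CUBIC)
cv2.imwrite("pics/w5.png",cv2.convertScaleAbs(a,alpha=1.8,beta=25))
E
```

```text
[-1.92  0.12  0.09  0.08]
[-2.32  0.12  0.09  0.08]
```

Call:
servo_tool(targets=[[-0.4,0.1,0,0],[-0.8,0.1,0,0],[-1.1,0.1,0,0],[-1.3,0.1,0,0],[-1.5,0.1,0,0],[-1.6,0.1,0,0],[-1.7,0.1,0,0],[-1.7,0.1,0,0]])

```text
time: 18.65
tool_pos: [0.4833, -0.0001, 0.0267]
ee_rot: [3.141, -0.0, -2.859]
wrist_force: [-1.5, -1.0, -0.5]
width: 0.0006
finger_force: 0.8
```

Call:
servo_tool(targets=[[-0.1,0,0,0],[-0.2,0,0,0],[-0.2,0,0,0]])

```text
time: 19.02
tool_pos: [0.4851, 0.0004, 0.0269]
ee_rot: [3.141, -0.001, -2.859]
wrist_force: [-3.1, -1.1, -0.6]
width: 0.0004
finger_force: 1.6
```

Call:
servo_tool(targets=[[-0.05,0,0,0],[-0.1,0,0,0],[-0.1,0,0,0]])

```text
time: 19.4
tool_pos: [0.4859, 0.001, 0.0267]
ee_rot: [3.141, -0.001, -2.859]
wrist_force: [-4.7, -1.4, -1.6]
width: 0.0003
finger_force: 2.2
```

```bash
python3 - <<'E'
from h import *
a=cv2.resize(snapshot("wrist")[140:280,170:370],(400,280),interpolation=cv2.INTER_CUBIC)
b=cv2.resize(snapshot("side")[175:255,205:305],(400,320),interpolation=cv2.INTER_CUBIC)
t=cv2.resize(snapshot("top")[135:235,235:335],(280,280),interpolation=cv2.INTER_CUBIC)
im=np.zeros((600,700,3),np.uint8);im[:280,:400]=a;im[280:,:400]=b;im[:280,420:]=t
cv2.imwrite("pics/c5.png",cv2.convertScaleAbs(im,alpha=1.8,beta=25))
E
```

```text
(no output)
```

View pics/c5.png

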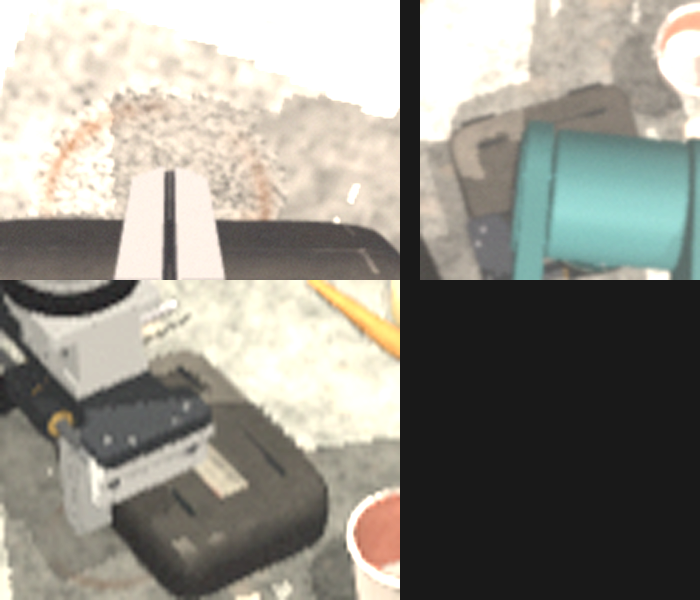

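Wrist and side views: the fingertip is against the front centre, the flap is tucked behind it, and the lid is shut. I'll check numerically whether the case slid, then push the last bit.

```bash
cat > slid.py <<'E'
from h import *
ref=cv2.resize(cv2.imread("pics/s4.png"),(100,90),interpolation=cv2.INTER_AREA)
cur=cv2.convertScaleAbs(cv2.resize(cv2.resize(snapshot("side")[165:255,205:305],None,fx=6,fy=6,interpolation=cv2.INTER_CUBIC),(100,90),interpolation=cv2.INTER_AREA),alpha=1.8,beta=20)
g=lambda x:cv2.GaussianBlur(cv2.cvtColor(x,cv2.COLOR_BGR2GRAY),(0,0),.7).astype(np.float32)
W=np.eye(2,3,dtype=np.float32)
mask=np.zeros((90,100),np.uint8);mask[42:86,55:83]=255
cc,W=cv2.findTransformECC(g(ref),g(cur),W,cv2.MOTION_TRANSLATION,(3,200,1e-6),mask,1)
print("side shift px",W[:,2],cc)
E
python3 slid.py; python3 -c "
from fit import *
p=np.load('p.npy')
d=(proj(cms['side'],world(p,[1,0,50]))-proj(cms['side'],world(p,[0,0,50])));print('px per mm x',d)"
```

```text
side shift px [ 0.40874723 -0.38638484] 0.9923927780404335
px per mm x [ 0.35096564 -0.15425788]
```

Call:
servo_tool(targets=[[-0.05,0,0,0],[-0.08,0,0,0],[-0.08,0,0,0]])

```text
time: 19.98
tool_pos: [0.4872, 0.0011, 0.027]
ee_rot: [3.141, 0.0, -2.859]
wrist_force: [-4.3, -1.7, -0.7]
width: 0.0004
finger_force: 2.0
```

```bash
python3 slid.py
```

```text
side shift px [ 0.55375665 -0.52030367] 0.992539252634818
```

Call:
servo_tool(targets=[[0.5,0,0,0],[2,0,0,0],[5,0,-1,0],[9,0,-3,0],[12,0,-5,0],[12,0,-5,0],[12,0,-5,0]])

```text
time: 20.9
tool_pos: [0.3725, -0.0325, 0.0771]
ee_rot: [-3.141, 0.002, -2.859]
wrist_force: [0.7, -0.2, 0.0]
width: 0.0004
finger_force: 0.0
```

```bash
python3 slid.py; python3 - <<'E'
from fit import *
p=np.load("p.npy");cm=camera_model("wrist");w=snapshot("wrist")
u=proj(cm,world(p,[-60,0,30]));print(u)
x,y=int(np.clip(u[0]-50,0,412)),int(np.clip(u[1]-40,0,304))
a=cv2.resize(w[y:y+80,x:x+100],(500,400),interpolation=cv2.INTER_CUBIC)
s=snapshot("side");v=proj(cms["side"],world(p,[-60,0,30])).astype(int);print(v)
b=cv2.resize(s[v[1]-30:v[1]+30,v[0]-20:v[0]+25],(300,400),interpolation=cv2.INTER_CUBIC)
im=cv2.convertScaleAbs(np.hstack([a,b]),alpha=2.5,beta=25)
for c,col in(([-61,13,35],0),([-61,-13,35],0),([-61,13,13],0),([-61,-13,13],0),([-67,13,14],1),([-67,-13,14],1)):
    k=(0,0,255) if col==0 else (0,255,0)
    q=(proj(cm,world(p,c))-[x,y])*5;cv2.circle(im,tuple(int(t) for t in q),2,k,-1)
    q=(proj(cms["side"],world(p,c))-v+[20,30])*6.667;cv2.circle(im,(500+int(q[0]),int(q[1])),2,k,-1)
cv2.imwrite("pics/f.png",im)
E
```

```text
side shift px [ 0.6492185  -0.43716362] 0.9457147689044751
[256.05738508 347.88804582]
[230 228]
```

View pics/f.png

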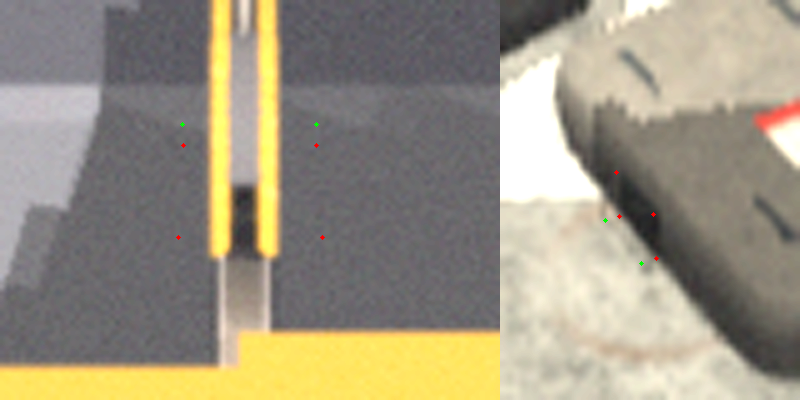

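The side view shows the flap (dark patch at about (637,215)) lying flat along the front profile with nothing sticking out. The push reached a hard stop at about 4.5 N, and the case moved only about 1.5 mm.

```bash
python3 -c "
from bench import *
print(close_job())"
```

```text
the job is handed in; nothing more can be done
None
```

I pressed the rack flat, shut the lid and pushed the latch flush, in that order, and handed the job in at about 21 s; the case slid roughly 1.5 mm, the screwdriver, cup and block were not touched, and the latch was last confirmed only by the side view and its hard stop.

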